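# Load the second block rasp into the tote, lift the tote and hold it level

## Task

One of the pair of hand rasps is already in the wooden carrying tote; pick up the other one from the board, set it down gently (do not drop it) lying flat on its base, handle up, in the tote's empty compartment and let go of it. Then take the tote by its handle bar, lift it straight up about 10 cm clear above the block it stands on, and finish while holding it there, level and still, with both rasps lying in their compartments. Do not tip the tote, and leave the other things on the bench where they are.

Things in the scene. Friction and masses are not known exactly. Their poses are not given: they have to be found in the camera images.
- rasp_center (a point): the rasp to be loaded: a hand rasp with a dark steel base plate 98 x 52 x 12 mm and above it a wooden bar handle on two posts, in all 54 mm high, 0.18 kg. It lies flat on the 12 mm thick board, handle up. This point is its centre, 27 mm above its underside; x runs along the handle (96 mm long, 24 mm wide in y, from 36 to 54 mm above the underside, so its middle is 18 mm above this point), z up. It is alike turned by half a turn
- mate_center (a point): the other, identical rasp, already lying flat in the tote's full compartment (on its +y side), long axis about along the tote's length. Point and axes as for the first rasp
- tote_handle (a point): centre of the tote's handle bar, a wooden bar along x, 20 mm wide in y and 24 mm high, free over 134 mm between two end boards (36 mm wide in y) that reach 132 mm above the tote's underside; this point lies 120 mm above the tote's underside, over its centre. Axes are the tote's: y along its length, z up. The tote weighs 0.4 kg empty
- tote_mid (a point): centre of the tote's tray, 25 mm above its underside: a loose open wooden tray 150 (x) x 300 (y) x 50 mm high with 6 mm walls and floor and a low 6 mm dividing wall (45 mm high) under the handle bar, standing on the block. Axes: x across (along the handle bar), y along its length, z up
- tote_empty (a point): centre of the floor of the tote's empty compartment, 75 mm from the tote's centre towards its -y end, 6 mm above its underside; the compartment is 138 mm (x) by 141 mm (y), 44 mm deep. Axes as the tote's
- block_top (a point): centre of the top face of the fixed white aerated-concrete slab, 200 (x) x 370 (y) x 50 mm high, on which the tote stands
Not all that is in view belongs to the job. What is shaped like the part that bears rasp_center but turquoise is not meant.

How it is judged:
By the outcome, as a careful person would: the job done as asked, in the order asked, and still so for the second after the job is handed in, while the arm keeps its last pose, push and grip.
It also fails if it takes over 64 s, if anything falls off the work surface, if the arm or the gripper's body presses on something with over 40 N, if the wrist force passes 120 N, or if a joint passes its speed limit or range.

## Robot

A 7-joint arm with a two-finger parallel gripper is mounted at the origin on the work surface. World frame = base frame: x ahead of the robot, y to its left, z up, the work surface at z = 0. Lengths are in m, angles in degrees, forces in N, time in s.
With the tool pointing down it reaches from about 0.425 to 0.875 m from the base axis. Payload 4.7 kg.
Tool frame: the origin (TCP) lies at the very end of the fingers, on their centre line; the grasp point (between the pads) lies 19 mm behind it; z points along the fingers, y is the line along which they close (so a half turn about z gives the same grasp; the last joint's range is limited). The gripper opens to 87 mm and grips with 3 to 60 N. Pads are 19 mm wide; open, the fingers measure 117 mm over their backs; the gripper's body (75 mm by 190 mm) begins 51 mm behind the grasp point.
Start: joints at [78.1, 18.392, -4.016, 83.108, 1.295, 78.541, -3.26], TCP at [0.143, -0.634, 0.223] pointing down, gripper open.
Joint ranges: [-163.93, 163.93], [-17.29, 119.83], [-79.2, 71.16], [3.27, 140.29], [-89.18, 269.18], [5.43, 117.66], [-154.24, 154.24]. Speed limits (degrees/s): [147.25, 147.25, 180, 180, 180, 180, 180].

## Interface

Orientations are given as [roll, pitch, yaw] about the fixed x, y, z axes, in that order (R = Rz(yaw) Ry(pitch) Rx(roll)).
In Python, from cell import get_obs, eyes, env gives the robot as it stands.
- The arm moves only by the tool servo_tool, never from a script. Its argument "series" is a list that holds one entry, the list of rows, each a list of 7 numbers: the shift along the tool's x, y, z in units of 300 mm (1.0 is 300 mm), then the turn, a rotation vector about the tool's x, y, z in units of pi rad (1.0 is pi rad), then the opening, from 0 (shut) to 1 (fully open). In form: [[[tx, ty, tz, wx, wy, wz, gripper], ...]]. A call has 1 to 12 rows; each row is the pose to reach, as a shift and turn from the pose commanded when the call began, along the tool's axes at that moment, turning the shorter way round; what a row does not reach only later rows make up. A row lasts 1/12 s, in which the tool goes at most 41.7 mm and 7.16 degrees, less where a joint would pass 70% of its speed; a pose out of reach is approached as far as the arm can. A call with a number of a shift or a turn outside -1 to 1 is refused whole. A call with a gripper value outside its range is refused whole. The fingers move at their own pace and stop on an object; "grip_force" is the grip in N (left out, the last holds). Time passes only in rows, so rows that repeat a pose let the fingers close. It gives the time, the measured TCP pose, the force, the opening and the grip force at its end, in the units of the state.
- get_obs(): the state, without advancing time (a new reading comes with each control period).
- eyes.read_camera(name): name is "scene" or "top"; returns a dict with "frame" (384x512x3 uint8, red, green, blue), "depth" (384x512 float32, m along the optical axis (not along the pixel's ray), 0 where there is no reading), "fx", "fy", "cx", "cy" (pixels), "origin" and "rotation" of the camera in the world. Camera axes: x right, y down, z forward; pixel columns grow to the right and rows downward; lengths in m; the calibration is good to about 2 mm. A picture is of the moment at which its call begins.
- env.sign_off(): hands the job in; it is judged then, once.
The state is a dict: "time_s": time; "qpos": joint angles; "joint_velocities": joint speeds; "effort": joint torques, N m; "tool_pos": TCP position; "tool_rot": TCP orientation; "force": force on the tool from outside, world axes, zero at the start; "wrist_torque": the same for the moment, N m; "grip_width": finger opening in m; "grasp_force": force on a finger pad.
Only numpy, scipy, OpenCV 4.12 (cv2) and the standard library are available. Lean on these libraries where they do the work, as an engineer would, in place of code of your own. Each camera call takes 0.05 s, during which the arm holds its last target. There are 200 camera calls.

## Working session

There is one attempt and no reset: what is moved stays moved. The work goes in short steps, Python scripts to look and compute and a tool call to move; the robot and the scene stay as the last step left them, time stands still between calls to the robot, and variables do not carry over. Pictures are saved under pics/ and viewed, at most 10 in all, crops included, and the job is handed in when it is done.

Besides the shell and the picture viewer there is one more tool, called as a command line: name --argument value ..., lists and objects as JSON in quotes. servo_tool: Moves the arm, as the interface text tells. Shifts and turns lie within -1 to 1; 1 stands for 300 mm of shift or pi rad of turn. Its arguments: {"type":"object","properties":{"series":{"type":"array"},"grip_force":{"type":"number"}},"required":["series"]}

```bash
mkdir -p pics; cat > h.py <<'E'
import numpy as np, cv2
from cell import get_obs, eyes, env
from scipy.spatial.transform import Rotation as R
def cloud(c):
    d=c["depth"]; v,u=np.mgrid[:d.shape[0],:d.shape[1]]
    p=np.stack([(u-c["cx"])/c["fx"]*d,(v-c["cy"])/c["fy"]*d,d],-1)
    return p@np.array(c["rotation"]).T+np.array(c["origin"])
E
python3 - <<'E'
from h import *
o=get_obs(); print(o)
for n in("scene","top"):
    c=eyes.read_camera(n); np.savez(n+"0.npz",**c)
    cv2.imwrite(f"pics/{n}0.png",cv2.resize(c["frame"][...,::-1],(800,600),interpolation=cv2.INTER_CUBIC))
    print(n,c["origin"],c["rotation"],c["fx"])
E
```

```text
{'time_s': 0.0, 'qpos': array([78.10088083, 18.43932013, -4.0127929 , 83.1759575 ,  1.29547147,
       78.54083154, -3.25881918]), 'joint_velocities': array([ 0.02939765, -0.08832116,  0.03288847,  0.0236662 ,  0.0196385 ,
        0.0507657 ,  0.07025797]), 'effort': array([-2.05087149e-04, -4.91285992e+01, -4.03963253e-01, -3.12527740e+01,
       -6.38463395e-02,  4.35392931e-02,  1.72442733e-04]), 'tool_pos': array([ 0.14277138, -0.63354951,  0.22144895]), 'tool_rot': array([-1.79889150e+02,  7.14234736e-03,  1.27075752e+01]), 'force': array([-0.12257802, -0.16843654, -0.86200053]), 'wrist_torque': array([ 0.05026591, -0.01190163,  0.02522635]), 'grasp_force': 0.0, 'grip_width': 0.08689122279188004}
scene [0.85689635 0.91346576 1.142489  ] [-137.25833335    0.23088159  150.54604286] 413.7409414986237
top [0.20629563 0.08813412 1.2461801 ] [-168.66904678    0.37915502  -90.66443441] 430.0921051550581
```

View pics/top0.png

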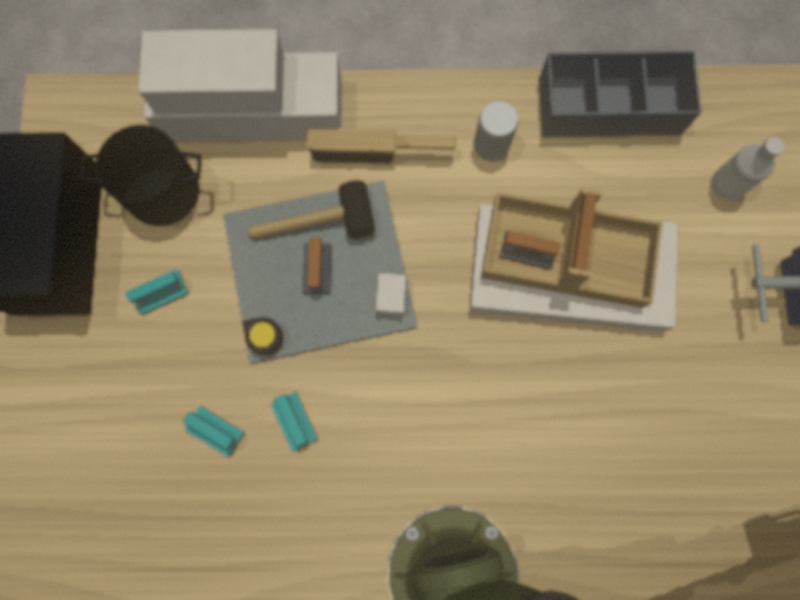

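View pics/scene0.png

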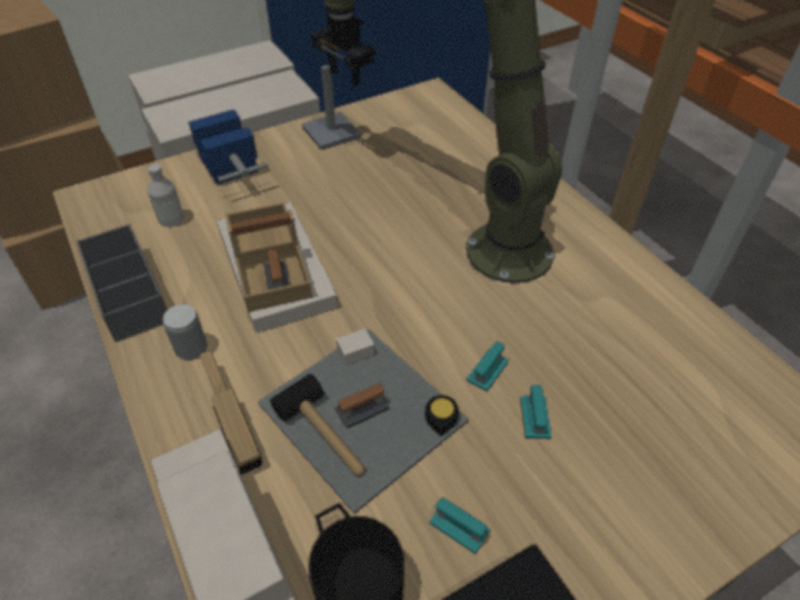

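The top view (800x600 scale) shows the rasp on the board at about (316,263), the tote handle at (585,233), the mate at (530,250) and the empty compartment at about (620,260). Next I measure them from depth and colour.

```bash
python3 - <<'E'
s=open('h.py').read().replace('np.array(c["rotation"]).T','R.from_euler("xyz",c["rotation"],degrees=True).as_matrix().T'); open('h.py','w').write(s)
E
python3 - <<'E'
from h import *
for n in("scene","top"):
    c=dict(np.load(n+"0.npz")); P=cloud(c); X=P.reshape(-1,3); ok=c["depth"].ravel()>0
    f=c["frame"].reshape(-1,3).astype(int); 
    print(n)
    def rep(nm,lo,hi,brown=False):
        m=ok&np.all((X>lo)&(X<hi),1)
        if brown: m&=(f[:,0]-f[:,2]>35)
        if m.sum()<5: print(nm,m.sum());return
        (cx,cy),(w,h),a=cv2.minAreaRect(X[m,:2].astype(np.float32))
        print(nm,m.sum(),"med",np.median(X[m],0).round(4),"rect",round(cx,4),round(cy,4),round(w,4),round(h,4),round(a,1))
    if n=="top":
        for u,v in[(316,263),(585,233),(530,250),(630,260),(490,300),(400,330),(360,400)]:
            print((u,v),P[int(v*.64),int(u*.64)].round(3))
    rep("rasp handle",[.45,.15,.055],[.75,.40,.08],True)
    rep("bar",[.4,-.4,.165],[.8,-.1,.2])
    rep("mate",[.4,-.35,.09],[.8,-.0,.13],True)
    rep("rim",[.4,-.45,.09],[.8,-.0,.106])
    rep("block",[.4,-.45,.044],[.8,.0,.053])
E
```

```text
scene
rasp handle 179 med [0.5569 0.2466 0.0658] rect 0.5819 0.2411 0.0295 0.1448 81.6
bar 322 med [ 0.5683 -0.2173  0.1802] rect 0.5667 -0.2197 0.0391 0.1498 78.2
mate 211 med [ 0.5732 -0.1374  0.1074] rect 0.5669 -0.2181 0.297 0.1457 78.2
rim 533 med [ 0.5764 -0.1612  0.0982] rect 0.631 -0.2102 0.3592 0.2713 78.2
block 815 med [ 0.5034 -0.1289  0.0504] rect 0.6114 -0.238 0.3893 0.327 82.7
top
(316, 263) [0.549 0.237 0.065]
(585, 233) [ 0.56  -0.222  0.183]
(530, 250) [ 0.565 -0.153  0.072]
(630, 260) [ 0.55  -0.339  0.056]
(490, 300) [ 0.479 -0.079  0.048]
(400, 330) [0.433 0.084 0.006]
(360, 400) [0.303 0.161 0.001]
rasp handle 287 med [0.5551 0.2394 0.0649] rect 0.6147 0.2161 0.0473 0.2255 68.7
bar 567 med [ 0.5603 -0.2214  0.181 ] rect 0.564 -0.2231 0.0367 0.1518 78.2
mate 1173 med [ 0.5689 -0.1746  0.1003] rect 0.566 -0.2203 0.2935 0.1544 78.3
rim 1175 med [ 0.5731 -0.2087  0.0988] rect 0.6357 -0.2116 0.3533 0.2875 78.4
block 2978 med [ 0.4879 -0.2321  0.0499] rect 0.6141 -0.2078 0.4499 0.3295 83.2
```

```bash
python3 - <<'E'
from h import *
for n in("scene","top"):
    c=dict(np.load(n+"0.npz")); P=cloud(c); X=P.reshape(-1,3); f=c["frame"].reshape(-1,3).astype(int)
    for lo,hi,nm in(([.48,.19,.056],[.605,.29,.075],"rasp"),([.5,-.2,.094],[.64,-.08,.113],"mate")):
        m=np.all((X>lo)&(X<hi),1)&(f[:,0]>f[:,2]*1.9) 
        if n=="top" : pass
        q=X[m]; (cx,cy),(w,h),a=cv2.minAreaRect(q[:,:2].astype(np.float32))
        d=np.linalg.svd(q[:,:2]-q[:,:2].mean(0))[2][0] if len(q)<3000 else 0
        print(n,nm,m.sum(),q.mean(0).round(4),np.median(q[:,2]).round(4),[round(x,4) for x in(cx,cy,w,h,a)],"yaw",np.degrees(np.arctan2(d[1],d[0])).round(1))
c=dict(np.load("top0.npz")); i=c["frame"][100:240,130:450,::-1]
cv2.imwrite("pics/crop1.png",cv2.resize(i,(800,350),interpolation=cv2.INTER_CUBIC))
E
```

```text
scene rasp 144 [0.5574 0.248  0.066 ] 0.0657 [0.5563, 0.2467, 0.0202, 0.0872, 87.6852] yaw -0.6
scene mate 67 [ 0.5733 -0.1455  0.1101] 0.1106 [0.5722, -0.1493, 0.0919, 0.0189, 75.5399] yaw 75.4
top rasp 197 [0.5499 0.2398 0.0653] 0.0654 [0.5493, 0.2399, 0.0195, 0.0887, 88.5173] yaw 178.8
top mate 263 [ 0.5679 -0.1521  0.1087] 0.109 [0.5691, -0.1515, 0.0921, 0.0242, 73.7523] yaw 74.8
```

View pics/crop1.png

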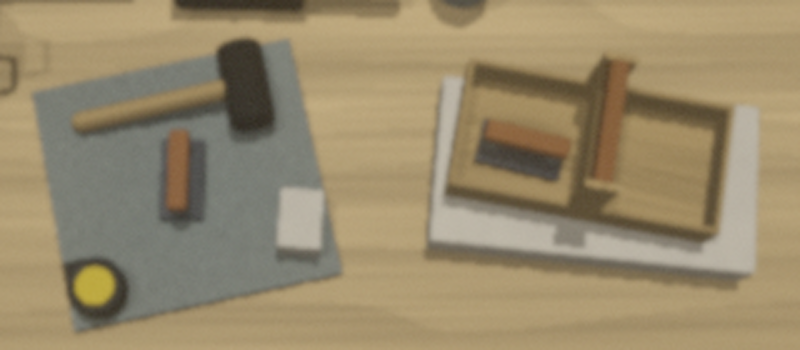

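The crop shows the rasp at (180,172) with clear sides and the mallet handle ahead of it at (150,108). The mate is at (523,150), the tote bar at (613,120) and the empty compartment at (665,160). Tote yaw is about -11.8° and rasp yaw about -1°.

```bash
cat >> h.py <<'E'
def goal(p,yaw,roll=180,pitch=0):
    o=get_obs(); A=R.from_euler("xyz",o["tool_rot"],degrees=True); B=R.from_euler("xyz",[roll,pitch,yaw],degrees=True)
    t=A.inv().apply(np.array(p)-o["tool_pos"])/.3; w=(A.inv()*B).as_rotvec()/np.pi
    print("t",o["time_s"],"tcp",o["tool_pos"].round(4),o["tool_rot"].round(2),"F",o["force"].round(2),"w",round(o["grip_width"],4),"gf",o["grasp_force"])
    print("row",t.round(4),w.round(4))
E
python3 - <<'E'
from h import *
for n in("scene","top"):
    c=dict(np.load(n+"0.npz")); X=cloud(c).reshape(-1,3)
    H=np.full((12,16),0)
    for i in range(12):
        for j in range(16):
            lo=(.2+i*.05,-.55+j*.06); m=(X[:,0]>lo[0])&(X[:,0]<lo[0]+.05)&(X[:,1]>lo[1])&(X[:,1]<lo[1]+.06)
            if m.any(): H[i,j]=X[m,2].max()*1000
    print(n);print(H)
goal([.5,-.3,.32],90)
E
```

```text
scene
[[  7   6  10   8   7   7   7   7   7   6   8   9   5  61  17  58]
 [  7   9   8   7   8   9   7   9   5   8   7   5   6  59  58  56]
 [  8   7   7   8   9   8   6   5   9   5   7   5   6  53  59   6]
 [  7   9   8   6   7   5   7   7   6   7   7   6   8  13  50  48]
 [ 85   6  55  54  56  52   6   8   7   5  16  20  18  19  52  52]
 [ 94   3   0 105 100 186 165  58  55   7  59  57  20  18  53  53]
 [ 94   0  86 105  65 187 184 108 105   6  58  59  18  72  18  21]
 [ 88   0 106 106  62 186 117 117 104   9  17  19  25  71  18  21]
 [  8  47 103 103 180 186 103 105  57   8  18  72  70  66  48  43]
 [117   7   9   8   6  52 105 104  53   8  16  71  73  51  30  21]
 [174   9   7  10   8   7   9   7   6   8   8  70  73  16   8   8]
 [107   7   6   8   7   7   6 117 113  66  66  65  65  64   7   8]]
top
[[   6    5    9    8    6    7    6    7    6    7 1246    9    8   59
    16   58]
 [   6    6    6    7    7    7    7    7    7    7    9    7    7   58
    59   57]
 [   6    6    8    7    6    7    6    6    6    7    6    7    6   52
    60    6]
 [   5    6    6    8    6    
[... 208 characters left out ...]
 17
    49   48]
 [  95    6  100  103   62  188  111  104  103    8   57   55   28   70
    18   18]
 [  88    6  104  104   63  187  115  113  101    6   17   19   63   70
    18   19]
 [   7   50  101  106  184  186  103  102   55    9   17   72   68   63
    46   40]
 [ 125    6    8    6    4    6  104  104   52    7   18   71   70   51
    17   17]
 [ 173    7    7    8    9    6    7    6    7    5    9   69   69   14
     7    6]
 [   8    6    7    8    6    6  114  114  112   65   65   64   65   65
     6    7]]
t 0.1 tcp [ 0.1428 -0.6336  0.2216] [-1.799e+02  1.000e-02  1.271e+01] F [ 0.32 -0.19  0.33] w 0.087 gf 0.0
row [ 1.406  -0.8234 -0.3269] [-5.000e-04 -3.000e-04 -4.294e-01]
```

servo_tool --series '[[[0.1,-0.06,-0.1,0,0,-0.04,1],[0.98,-0.57,-0.24,0,0,-0.43,1],[0.98,-0.57,-0.24,0,0,-0.43,1],[0.98,-0.57,-0.24,0,0,-0.43,1],[0.98,-0.57,-0.24,0,0,-0.43,1],[0.98,-0.57,-0.24,0,0,-0.43,1],[0.98,-0.57,-0.24,0,0,-0.43,1],[0.98,-0.57,-0.24,0,0,-0.43,1],[0.98,-0.57,-0.24,0,0,-0.43,1],[0.98,-0.57,-0.24,0,0,-0.43,1],[0.98,-0.57,-0.24,0,0,-0.43,1],[0.98,-0.57,-0.24,0,0,-0.43,1]]]'

```text
time_s: 1.1
tool_pos: [0.3924, -0.402, 0.2942]
tool_rot: [-180.0, -0.0, 90.3]
force: [-0.3, -0.1, 0.6]
grip_width: 0.0872
grasp_force: 0.0
```

```bash
python3 -c "
from h import *
goal([.553,-.05,.29],150)"
```

```text
t 1.1 tcp [ 0.3924 -0.402   0.2942] [-1.7996e+02 -2.0000e-02  9.0330e+01] F [-0.26 -0.14  0.6 ] w 0.0872 gf 0.0
row [1.1702 0.542  0.014 ] [-1.000e-04 -2.000e-04 -3.315e-01]
```

servo_tool --series '[[[1,0.54,0.0,0,0,-0.33,1],[1,0.54,0.0,0,0,-0.33,1],[1,0.54,0.0,0,0,-0.33,1],[1,0.54,0.0,0,0,-0.33,1],[1,0.54,0.0,0,0,-0.33,1],[1,0.54,0.0,0,0,-0.33,1],[1,0.54,0.0,0,0,-0.33,1],[1,0.54,0.0,0,0,-0.33,1],[1,0.54,0.0,0,0,-0.33,1],[1,0.54,0.0,0,0,-0.33,1]]]'

```text
time_s: 1.93
tool_pos: [0.5545, -0.098, 0.2943]
tool_rot: [179.9, -0.1, 149.8]
force: [-0.9, -0.0, -0.1]
grip_width: 0.0872
grasp_force: 0.0
```

```bash
python3 -c "
from h import *
goal([.553,.2435,.15],179)"
```

```text
t 1.9333 tcp [ 0.5545 -0.098   0.2943] [ 1.799e+02 -5.000e-02  1.498e+02] F [-0.88 -0.03 -0.09] w 0.0872 gf 0.0
row [0.5763 0.9804 0.4833] [ 6.000e-04 -1.000e-04 -1.622e-01]
```

servo_tool --series '[[[0.58,0.98,0.3,0,0,-0.162,1],[0.576,0.98,0.3,0,0,-0.162,1],[0.576,0.98,0.3,0,0,-0.162,1],[0.576,0.98,0.3,0,0,-0.162,1],[0.576,0.98,0.3,0,0,-0.162,1],[0.576,0.98,0.3,0,0,-0.162,1],[0.576,0.98,0.48,0,0,-0.162,1],[0.576,0.98,0.48,0,0,-0.162,1],[0.576,0.98,0.48,0,0,-0.162,1],[0.576,0.98,0.48,0,0,-0.162,1],[0.576,0.98,0.48,0,0,-0.162,1],[0.576,0.98,0.48,0,0,-0.162,1]]]'

```text
time_s: 2.93
tool_pos: [0.5547, 0.2363, 0.1502]
tool_rot: [-179.9, -0.0, 178.4]
force: [0.1, -0.8, 0.8]
grip_width: 0.0868
grasp_force: 0.0
```

```bash
python3 - <<'E'
from h import *
goal([.553,.2435,.040],179)
a=eyes.read_camera("scene");b=eyes.read_camera("top")
P=cloud(a)
def proj(c,p):
    q=R.from_euler("xyz",c["rotation"],degrees=True).inv().apply(np.array(p)-c["origin"]); return int(c["fx"]*q[0]/q[2]+c["cx"]),int(c["fy"]*q[1]/q[2]+c["cy"])
ims=[]
for c in(a,b):
    u,v=proj(c,[.553,.2435,.09]); im=c["frame"][max(v-50,0):v+50,max(u-50,0):u+50,::-1]
    ims.append(cv2.resize(im,(400,400),interpolation=cv2.INTER_CUBIC))
cv2.imwrite("pics/pre.png",np.hstack(ims))
E
```

```text
t 2.9333 tcp [0.5547 0.2363 0.1502] [-1.7989e+02 -2.0000e-02  1.7843e+02] F [ 0.12 -0.76  0.75] w 0.0868 gf 0.0
row [0.0062 0.0246 0.3673] [-0.0006 -0.0001 -0.0032]
```

View pics/pre.png

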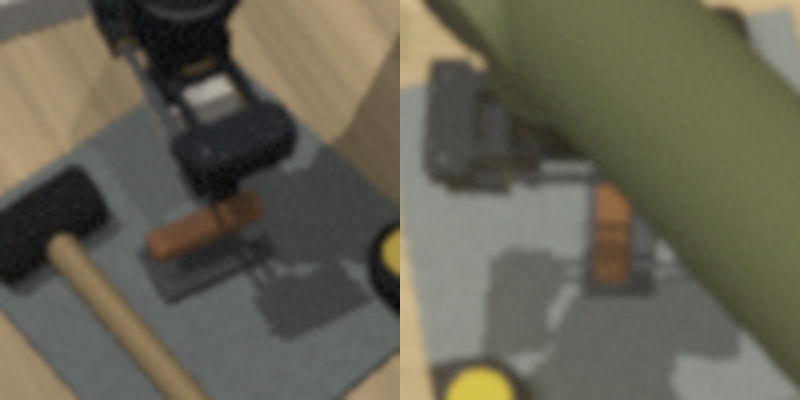

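The left (scene) view has the fingers straddling the handle near (230,215), and the right (top) view has the arm over it with the handle free. Descending now.

servo_tool --series '[[[0.006,0.022,0.1,0,0,-0.003,1],[0.006,0.022,0.18,0,0,-0.003,1],[0.006,0.022,0.25,0,0,-0.003,1],[0.006,0.022,0.31,0,0,-0.003,1],[0.006,0.022,0.35,0,0,-0.003,1],[0.006,0.022,0.37,0,0,-0.003,1],[0.006,0.022,0.37,0,0,-0.003,1],[0.006,0.022,0.37,0,0,-0.003,1]]]'

```text
time_s: 3.7
tool_pos: [0.5531, 0.2449, 0.0405]
tool_rot: [180.0, 0.1, 179.1]
force: [0.0, -0.2, -0.1]
grip_width: 0.0871
grasp_force: 0.0
```

```bash
python3 - <<'E'
from h import *
goal([.553,.2435,.038],179)
ims=[]
for n,(v,u) in(("scene",(258,232)),("top",(168,201))):
    c=eyes.read_camera(n); im=c["frame"][v-50:v+50,u-50:u+50,::-1]
    ims.append(cv2.resize(im,(400,400),interpolation=cv2.INTER_CUBIC))
cv2.imwrite("pics/low.png",np.hstack(ims))
E
```

```text
t 3.7 tcp [0.5531 0.2449 0.0405] [1.7999e+02 8.0000e-02 1.7913e+02] F [ 0.04 -0.24 -0.08] w 0.0871 gf 0.0
row [ 0.0004 -0.0048  0.0082] [0.0001 0.0004 0.0007]
```

View pics/low.png

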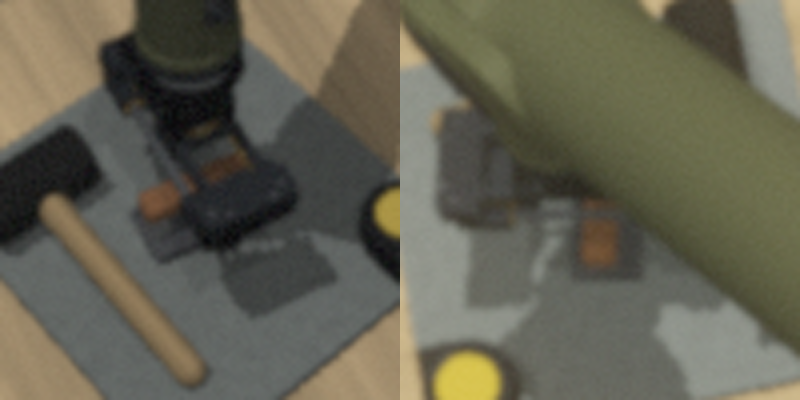

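Both views show the fingers straddling the handle near its middle (left (210,180), right (600,240)). Closing.

servo_tool --series '[[[0,-0.003,0.006,0,0,0,0.6],[0,-0.003,0.006,0,0,0,0.4],[0,-0.003,0.006,0,0,0,0.2],[0,-0.003,0.006,0,0,0,0.1],[0,-0.003,0.006,0,0,0,0.1],[0,-0.003,0.006,0,0,0,0.1],[0,-0.003,0.006,0,0,0,0.1],[0,-0.003,0.006,0,0,0,0.1],[0,-0.003,0.006,0,0,0,0.1]]]' --grip_force 20

```text
time_s: 4.55
tool_pos: [0.5522, 0.2445, 0.0377]
tool_rot: [-180.0, -0.0, 179.2]
force: [-0.1, -0.8, 0.3]
grip_width: 0.035
grasp_force: 0.0
```

```bash
python3 -c "
from h import *
goal([.553,.2435,.25],179)"
```

```text
t 4.55 tcp [0.5522 0.2445 0.0377] [-180.     -0.    179.21] F [-0.11 -0.83  0.27] w 0.035 gf 0.0
row [-0.0027 -0.0032 -0.7077] [-0.     -0.      0.0012]
```

servo_tool --series '[[[0,0,0,0,0,0,0.1],[0,0,0,0,0,0,0.1],[0,0,0,0,0,0,0.1],[0,0,0,0,0,0,0.1],[0,0,0,0,0,0,0.1],[0,0,0,0,0,0,0.1]]]' --grip_force 20

```text
time_s: 5.05
tool_pos: [0.5522, 0.2443, 0.0377]
tool_rot: [-180.0, -0.0, 179.2]
force: [-0.4, -1.8, 0.3]
grip_width: 0.0238
grasp_force: 20.0
```

Gripped at 23.8 mm. Lifting.

servo_tool --series '[[[0,0,-0.02,0,0,0,0.1],[0,0,-0.06,0,0,0,0.1],[0,0,-0.12,0,0,0,0.1],[0,0,-0.2,0,0,0,0.1],[0,0,-0.3,0,0,0,0.1],[0,0,-0.4,0,0,0,0.1],[0,0,-0.5,0,0,0,0.1],[0,0,-0.6,0,0,0,0.1],[0,0,-0.68,0,0,0,0.1],[0,0,-0.72,0,0,0,0.1],[0,0,-0.73,0,0,0,0.1],[0,0,-0.73,0,0,0,0.1]]]'

```text
time_s: 6.05
tool_pos: [0.5522, 0.2447, 0.2572]
tool_rot: [180.0, 0.1, 179.2]
force: [0.1, -0.4, -1.6]
grip_width: 0.0237
grasp_force: 20.0
```

```bash
python3 - <<'E'
from h import *
# tote pose avg, target in empty compartment
C=np.array([.5655,-.2205]); th=np.radians(-11.8); ex=np.array([np.cos(th),np.sin(th)]); ey=np.array([-ex[1],ex[0]])
T=C+ex*.003+ey*(-.078); print("target",T)
goal([*T,.258],78.2)
E
```

```text
target [ 0.55248591 -0.29746514]
t 6.05 tcp [0.5522 0.2447 0.2572] [1.7999e+02 5.0000e-02 1.7922e+02] F [ 0.05 -0.35 -1.63] w 0.0237 gf 19.996326752007008
row [-0.0254 -1.8071 -0.003 ] [3.000e-04 2.000e-04 5.612e-01]
```

servo_tool --series '[[[0,-0.03,0,0,0,0.01,0.1],[0,-0.09,0,0,0,0.03,0.1],[0,-0.18,0,0,0,0.055,0.1],[0,-0.27,0,0,0,0.08,0.1],[0,-0.36,0,0,0,0.11,0.1],[0,-0.45,0,0,0,0.14,0.1],[0,-0.54,0,0,0,0.17,0.1],[0,-0.63,0,0,0,0.2,0.1],[0,-0.72,0,0,0,0.23,0.1],[0,-0.81,0,0,0,0.255,0.1],[0,-0.9,0,0,0,0.28,0.1],[0,-0.95,0,0,0,0.3,0.1]]]'

```text
time_s: 7.05
tool_pos: [0.5465, -0.0458, 0.2544]
tool_rot: [-179.8, -0.1, 124.6]
force: [0.1, -0.2, -1.7]
grip_width: 0.0238
grasp_force: 20.0
```

```bash
python3 -c "
from h import *
goal([.5525,-.2975,.258],78.2)"
```

```text
t 7.05 tcp [ 0.5465 -0.0458  0.2544] [-1.7976e+02 -7.0000e-02  1.2462e+02] F [ 0.11 -0.21 -1.73] w 0.0238 gf 19.994317861273885
row [-0.7017 -0.4603 -0.011 ] [-1.400e-03  2.000e-04  2.579e-01]
```

servo_tool --series '[[[-0.08,-0.05,-0.01,0,0,0.03,0.1],[-0.16,-0.1,-0.01,0,0,0.06,0.1],[-0.24,-0.16,-0.01,0,0,0.09,0.1],[-0.32,-0.21,-0.01,0,0,0.12,0.1],[-0.4,-0.26,-0.01,0,0,0.15,0.1],[-0.48,-0.31,-0.01,0,0,0.18,0.1],[-0.56,-0.36,-0.01,0,0,0.21,0.1],[-0.63,-0.41,-0.01,0,0,0.24,0.1],[-0.68,-0.445,-0.01,0,0,0.255,0.1],[-0.7,-0.46,-0.01,0,0,0.258,0.1],[-0.7,-0.46,-0.01,0,0,0.258,0.1],[-0.7,-0.46,-0.01,0,0,0.258,0.1]]]'

```text
time_s: 8.05
tool_pos: [0.5565, -0.2902, 0.259]
tool_rot: [-179.9, -0.1, 78.9]
force: [0.3, -0.0, -1.0]
grip_width: 0.0236
grasp_force: 20.0
```

```bash
python3 - <<'E'
from h import *
goal([.5525,-.2975,.14],78.2)
c=eyes.read_camera("scene"); cv2.imwrite("pics/over.png",cv2.resize(c["frame"][60:240,90:300,::-1],(700,600),interpolation=cv2.INTER_CUBIC))
E
```

```text
t 8.05 tcp [ 0.5565 -0.2902  0.259 ] [-1.7992e+02 -1.1000e-01  7.8890e+01] F [ 0.33 -0.05 -1.  ] w 0.0236 gf 19.99655283987522
row [-0.0272 -0.0079  0.3966] [-0.0004 -0.0006  0.0038]
```

View pics/over.png

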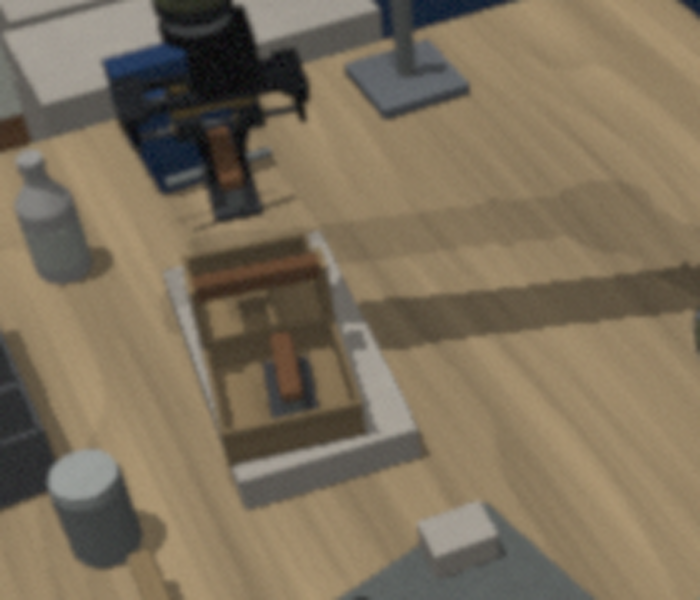

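The crop shows the rasp held level and aligned at (230,175), above and past the tote bar at (255,275). Descending in stages.

servo_tool --series '[[[-0.027,-0.008,0.02,0,0,0.003,0.1],[-0.027,-0.008,0.07,0,0,0.003,0.1],[-0.027,-0.008,0.13,0,0,0.003,0.1],[-0.027,-0.008,0.19,0,0,0.003,0.1],[-0.027,-0.008,0.25,0,0,0.003,0.1],[-0.027,-0.008,0.31,0,0,0.003,0.1],[-0.027,-0.008,0.36,0,0,0.003,0.1],[-0.027,-0.008,0.39,0,0,0.003,0.1],[-0.027,-0.008,0.4,0,0,0.003,0.1],[-0.027,-0.008,0.4,0,0,0.003,0.1],[-0.027,-0.008,0.4,0,0,0.003,0.1]]]'

```text
time_s: 9.02
tool_pos: [0.5532, -0.2991, 0.1406]
tool_rot: [179.9, 0.0, 78.3]
force: [0.1, 0.3, -2.0]
grip_width: 0.0241
grasp_force: 20.0
```

```bash
python3 - <<'E'
from h import *
goal([.5525,-.2975,.0845],78.2)
ims=[]
for n,(v,u,s) in(("scene",(158,165,60)),("top",(165,390,60))):
    c=eyes.read_camera(n); im=c["frame"][v-s:v+s,u-s:u+s,::-1]
    ims.append(cv2.resize(im,(400,400),interpolation=cv2.INTER_CUBIC))
cv2.imwrite("pics/mid.png",np.hstack(ims))
E
```

```text
t 9.0167 tcp [ 0.5532 -0.2991  0.1406] [1.7993e+02 3.0000e-02 7.8260e+01] F [ 0.09  0.25 -2.01] w 0.0241 gf 19.996282188221812
row [ 0.0048 -0.0035  0.1871] [0.0004 0.0001 0.0003]
```

View pics/mid.png

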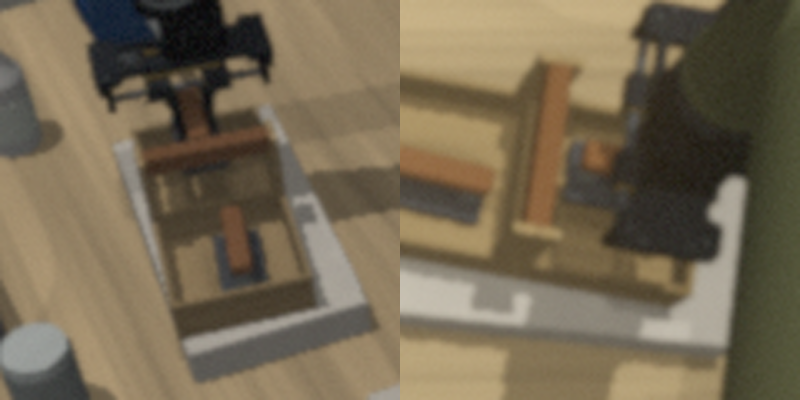

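The left view shows the rasp entering behind the bar, centred. The right view shows the base plate edge at (570,175), clear of the bar (545,150). Continuing gently.

servo_tool --series '[[[0,0,0.02,0,0,0,0.1],[0,0,0.04,0,0,0,0.1],[0,0,0.06,0,0,0,0.1],[0,0,0.08,0,0,0,0.1],[0,0,0.1,0,0,0,0.1],[0,0,0.12,0,0,0,0.1],[0,0,0.14,0,0,0,0.1],[0,0,0.155,0,0,0,0.1],[0,0,0.17,0,0,0,0.1],[0,0,0.18,0,0,0,0.1],[0,0,0.185,0,0,0,0.1],[0,0,0.185,0,0,0,0.1]]]'

```text
time_s: 10.12
tool_pos: [0.5525, -0.2991, 0.0839]
tool_rot: [-180.0, -0.0, 78.2]
force: [-0.5, 0.2, -1.7]
grip_width: 0.0238
grasp_force: 20.0
```

servo_tool --series '[[[0,0,0.002,0,0,0,0.1],[0,0,0.004,0,0,0,0.1],[0,0,0.005,0,0,0,0.1],[0,0,0.005,0,0,0,0.1]]]'

```text
time_s: 10.45
tool_pos: [0.5527, -0.2992, 0.0829]
tool_rot: [180.0, 0.0, 78.2]
force: [-0.1, 0.2, -1.8]
grip_width: 0.0239
grasp_force: 20.0
```

servo_tool --series '[[[0,0,0.002,0,0,0,0.1],[0,0,0.004,0,0,0,0.1],[0,0,0.004,0,0,0,0.1],[0,0,0.004,0,0,0,0.1]]]'

```text
time_s: 10.78
tool_pos: [0.5527, -0.2992, 0.0817]
tool_rot: [180.0, 0.0, 78.2]
force: [-0.5, -0.3, -0.5]
grip_width: 0.024
grasp_force: 20.0
```

servo_tool --series '[[[0,0,0.001,0,0,0,0.1],[0,0,0.003,0,0,0,0.1],[0,0,0.003,0,0,0,0.1],[0,0,0.003,0,0,0,0.1]]]'

```text
time_s: 11.12
tool_pos: [0.5528, -0.2992, 0.0817]
tool_rot: [180.0, 0.0, 78.2]
force: [-2.2, 1.4, 4.4]
grip_width: 0.0235
grasp_force: 20.0
```

Contact with the floor (+4.4 N). Relaxing slightly, then opening.

servo_tool --series '[[[0,0,-0.002,0,0,0,0.1],[0,0,-0.002,0,0,0,0.25],[0,0,-0.002,0,0,0,0.35],[0,0,-0.002,0,0,0,0.45],[0,0,-0.002,0,0,0,0.55],[0,0,-0.002,0,0,0,0.55],[0,0,-0.002,0,0,0,0.55],[0,0,-0.002,0,0,0,0.55]]]' --grip_force 10

```text
time_s: 11.78
tool_pos: [0.5526, -0.2991, 0.0811]
tool_rot: [-180.0, 0.0, 78.2]
force: [-0.1, -0.5, 0.8]
grip_width: 0.0469
grasp_force: 0.0
```

servo_tool --series '[[[0,0,-0.01,0,0,0,0.55],[0,0,-0.04,0,0,0,0.55],[0,0,-0.09,0,0,0,0.55],[0,0,-0.15,0,0,0,0.55],[0,0,-0.23,0,0,0,0.55],[0,0,-0.32,0,0,0,0.55],[0,0,-0.42,0,0,0,0.6],[0,0,-0.52,0,0,0,0.7],[0,0,-0.6,0,0,0,0.8],[0,0,-0.63,0,0,0,1],[0,0,-0.63,0,0,0,1]]]'

```text
time_s: 12.7
tool_pos: [0.5541, -0.2995, 0.2739]
tool_rot: [179.7, 0.1, 78.2]
force: [0.6, -1.0, -0.2]
grip_width: 0.0713
grasp_force: 0.0
```

```bash
python3 - <<'E'
from h import *
C=np.array([.5655,-.2205])
goal([*C,.27],-11.8)
ims=[]
for n,(v,u,s) in(("scene",(158,165,60)),("top",(160,370,60))):
    c=eyes.read_camera(n); X=cloud(c).reshape(-1,3); np.savez(n+"1.npz",**c)
    m=np.all((X>[.4,-.4,.165])&(X<[.8,-.1,.195]),1)
    print(n,m.sum(),np.median(X[m],0).round(4),cv2.minAreaRect(X[m,:2].astype(np.float32)))
    ims.append(cv2.resize(c["frame"][v-s:v+s,u-s:u+s,::-1],(400,400),interpolation=cv2.INTER_CUBIC))
cv2.imwrite("pics/placed.png",np.hstack(ims))
E
```

```text
t 12.7 tcp [ 0.5541 -0.2995  0.2739] [1.7968e+02 1.1000e-01 7.8240e+01] F [ 0.59 -1.02 -0.16] w 0.0713 gf 0.0
row [ 0.2655 -0.0164  0.0123] [ 0.0019 -0.0009  0.5002]
scene 318 [ 0.5674 -0.217   0.1805] ((0.5667932629585266, -0.21928521990776062), (0.03772025555372238, 0.14976073801517487), 77.498779296875)
top 566 [ 0.5617 -0.2217  0.1812] ((0.5637895464897156, -0.22324860095977783), (0.03661563992500305, 0.15097376704216003), 78.06771087646484)
```

View pics/placed.png

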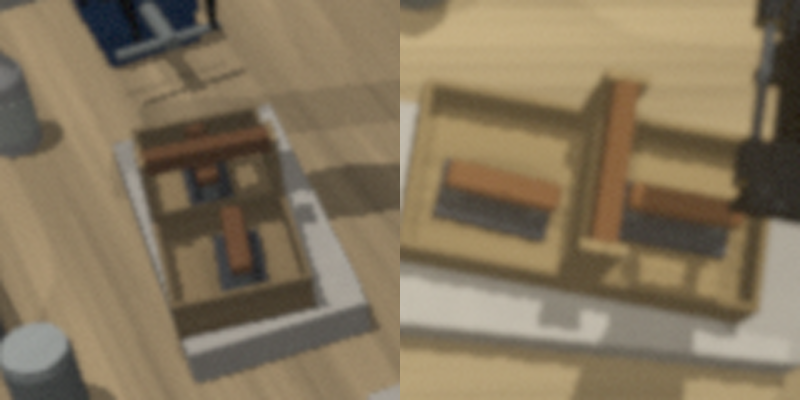

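The rasp lies flat in the empty compartment (left crop (207,180), right crop (680,225)), with the tote unmoved. Moving over the bar.

servo_tool --series '[[[0.13,-0.01,0.01,0,0,0.04,1],[0.265,-0.011,0.01,0,0,0.5,1],[0.265,-0.011,0.01,0,0,0.5,1],[0.265,-0.011,0.01,0,0,0.5,1],[0.265,-0.011,0.01,0,0,0.5,1],[0.265,-0.011,0.01,0,0,0.5,1],[0.265,-0.011,0.01,0,0,0.5,1],[0.265,-0.011,0.01,0,0,0.5,1],[0.265,-0.011,0.01,0,0,0.5,1],[0.265,-0.011,0.01,0,0,0.5,1],[0.265,-0.011,0.01,0,0,0.5,1],[0.265,-0.011,0.01,0,0,0.5,1]]]'

```text
time_s: 13.8
tool_pos: [0.5644, -0.2203, 0.2644]
tool_rot: [-179.9, 0.3, -7.9]
force: [0.7, 0.6, 0.6]
grip_width: 0.0872
grasp_force: 0.0
```

servo_tool --series '[[[0,0,0,0,0,0.02,1],[0,0,0,0,0,0.033,1],[0,0,0,0,0,0.033,1]]]'

```text
time_s: 14.05
tool_pos: [0.5645, -0.2204, 0.2646]
tool_rot: [-180.0, 0.2, -13.6]
force: [0.7, -0.1, -0.5]
grip_width: 0.0871
grasp_force: 0.0
```

```bash
python3 -c "
from h import *
goal([.564,-.2205,.151],-11.9)"
```

```text
t 14.05 tcp [ 0.5645 -0.2204  0.2646] [-179.97    0.24  -13.56] F [ 0.67 -0.05 -0.46] w 0.0871 gf 0.0
row [-0.      0.001   0.3786] [-0.0002  0.0013 -0.0092]
```

servo_tool --series '[[[0,0,0.03,0,0,-0.01,1],[0,0,0.09,0,0,-0.01,1],[0,0,0.15,0,0,-0.01,1],[0,0,0.21,0,0,-0.01,1],[0,0,0.27,0,0,-0.01,1],[0,0,0.32,0,0,-0.01,1],[0,0,0.36,0,0,-0.01,1],[0,0,0.378,0,0,-0.01,1],[0,0,0.378,0,0,-0.01,1],[0,0,0.378,0,0,-0.01,1],[0,0,0.378,0,0,-0.01,1]]]'

```text
time_s: 14.97
tool_pos: [0.5663, -0.2208, 0.1548]
tool_rot: [180.0, -0.1, -11.7]
force: [-0.3, -0.3, -0.2]
grip_width: 0.0872
grasp_force: 0.0
```

```bash
python3 -c "
from h import *
goal([.564,-.2205,.151],-11.9)"
```

```text
t 14.9667 tcp [ 0.5663 -0.2208  0.1548] [ 1.7998e+02 -9.0000e-02 -1.1690e+01] F [-0.35 -0.31 -0.15] w 0.0872 gf 0.0
row [-0.0076  0.0005  0.0125] [ 0.0001 -0.0005  0.0012]
```

servo_tool --series '[[[-0.007,0,0.013,0,0,0,1],[-0.007,0,0.013,0,0,0,0.8],[-0.007,0,0.013,0,0,0,0.6],[-0.007,0,0.013,0,0,0,0.4],[-0.007,0,0.013,0,0,0,0.3],[-0.007,0,0.013,0,0,0,0.2],[-0.007,0,0.013,0,0,0,0.1],[-0.007,0,0.013,0,0,0,0.05],[-0.007,0,0.013,0,0,0,0.05],[-0.007,0,0.013,0,0,0,0.05],[-0.007,0,0.013,0,0,0,0.05],[-0.007,0,0.013,0,0,0,0.05]]]' --grip_force 10

```text
time_s: 15.97
tool_pos: [0.5635, -0.2206, 0.1499]
tool_rot: [180.0, -0.0, -11.7]
force: [0.5, -4.1, -0.1]
grip_width: 0.0217
grasp_force: 1.6
```

servo_tool --series '[[[0,0,0,0,0,0,0.05],[0,0,0,0,0,0,0.05],[0,0,0,0,0,0,0.05],[0,0,0,0,0,0,0.05],[0,0,0,0,0,0,0.05],[0,0,0,0,0,0,0.05],[0,0,0,0,0,0,0.05],[0,0,0,0,0,0,0.05]]]' --grip_force 50

```text
time_s: 16.63
tool_pos: [0.5634, -0.2208, 0.1499]
tool_rot: [180.0, 0.0, -11.7]
force: [-0.8, -4.8, -1.2]
grip_width: 0.0195
grasp_force: 50.0
```

Gripped at 19.5 mm, 50 N. Relieving the side preload, then lifting slowly.

servo_tool --series '[[[0,0.003,0,0,0,0,0.05],[0,0.003,-0.003,0,0,0,0.05],[0,0.003,-0.007,0,0,0,0.05],[0,0.003,-0.012,0,0,0,0.05],[0,0.003,-0.018,0,0,0,0.05],[0,0.003,-0.026,0,0,0,0.05],[0,0.003,-0.035,0,0,0,0.05],[0,0.003,-0.045,0,0,0,0.05],[0,0.003,-0.055,0,0,0,0.05],[0,0.003,-0.062,0,0,0,0.05],[0,0.003,-0.066,0,0,0,0.05],[0,0.003,-0.067,0,0,0,0.05]]]'

```text
time_s: 17.63
tool_pos: [0.5636, -0.2212, 0.1705]
tool_rot: [180.0, -0.0, -11.7]
force: [-0.9, -0.0, -8.2]
grip_width: 0.0191
grasp_force: 50.0
```

```bash
cat > rim.py <<'E'
from h import *
goal([.5634,-.221,.252],-11.7)
print(get_obs()["wrist_torque"])
for n in("scene","top"):
    c=eyes.read_camera(n); X=cloud(c).reshape(-1,3); dz=get_obs()["tool_pos"][2]-.15
    th=np.radians(-11.8); ex=np.array([np.cos(th),np.sin(th)]); ey=np.array([-ex[1],ex[0]])
    q=(X[:,:2]-[.5655,-.2205]); a=q@ex; b=q@ey
    m=(abs(a)<.078)&(abs(b)<.154)&((abs(a)>.066)|(abs(b)>.141))&(abs(X[:,2]-.1-dz)<.012)
    if m.sum()>20:
        k=np.linalg.lstsq(np.c_[a[m],b[m],np.ones(m.sum())],X[m,2],rcond=None)[0]; print(n,m.sum(),"tilt deg x,y",np.degrees(k[:2]).round(2),"rim z",k[2].round(4))
E
python3 rim.py
```

```text
t 17.6333 tcp [ 0.5636 -0.2212  0.1705] [ 1.7999e+02 -4.0000e-02 -1.1710e+01] F [-0.92 -0.02 -8.22] w 0.0191 gf 50.000046975910664
row [-0.0005 -0.0004 -0.2717] [ 0.0001 -0.0002 -0.    ]
[ 0.03718748 -0.00936889  0.012242  ]
scene 357 tilt deg x,y [-0.12 -0.11] rim z 0.1187
top 504 tilt deg x,y [-0.27  0.25] rim z 0.118
```

Clear of the block and level, carrying the full 8 N. Continuing up.

servo_tool --series '[[[0,0,-0.005,0,0,0,0.05],[0,0,-0.02,0,0,0,0.05],[0,0,-0.045,0,0,0,0.05],[0,0,-0.075,0,0,0,0.05],[0,0,-0.11,0,0,0,0.05],[0,0,-0.145,0,0,0,0.05],[0,0,-0.18,0,0,0,0.05],[0,0,-0.215,0,0,0,0.05],[0,0,-0.24,0,0,0,0.05],[0,0,-0.258,0,0,0,0.05],[0,0,-0.268,0,0,0,0.05],[0,0,-0.27,0,0,0,0.05]]]'

```text
time_s: 18.73
tool_pos: [0.5636, -0.2211, 0.2516]
tool_rot: [180.0, -0.0, -11.7]
force: [0.9, -0.3, -8.5]
grip_width: 0.0194
grasp_force: 50.0
```

servo_tool --series '[[[0,0,0,0,0,0,0.05],[0,0,0,0,0,0,0.05],[0,0,0,0,0,0,0.05],[0,0,0,0,0,0,0.05],[0,0,0,0,0,0,0.05],[0,0,0,0,0,0,0.05],[0,0,0,0,0,0,0.05],[0,0,0,0,0,0,0.05],[0,0,0,0,0,0,0.05],[0,0,0,0,0,0,0.05]]]'

```text
time_s: 19.57
tool_pos: [0.5634, -0.2211, 0.251]
tool_rot: [180.0, -0.0, -11.7]
force: [0.2, -0.3, -8.6]
grip_width: 0.0197
grasp_force: 50.0
```

```bash
python3 rim.py; python3 - <<'E'
from h import *
c=eyes.read_camera("scene"); cv2.imwrite("pics/end.png",cv2.resize(c["frame"][40:280,60:380,::-1],(800,600),interpolation=cv2.INTER_CUBIC))
E
```

```text
t 19.5667 tcp [ 0.5634 -0.2211  0.251 ] [180.   -0.  -11.7] F [ 0.24 -0.25 -8.61] w 0.0197 gf 50.0002222135663
row [-0.0001 -0.0003 -0.0032] [ 0. -0. -0.]
[ 0.11611149 -0.02321942  0.02201521]
scene 373 tilt deg x,y [-0.04 -0.06] rim z 0.1991
top 589 tilt deg x,y [-0.07  0.09] rim z 0.199
```

View pics/end.png

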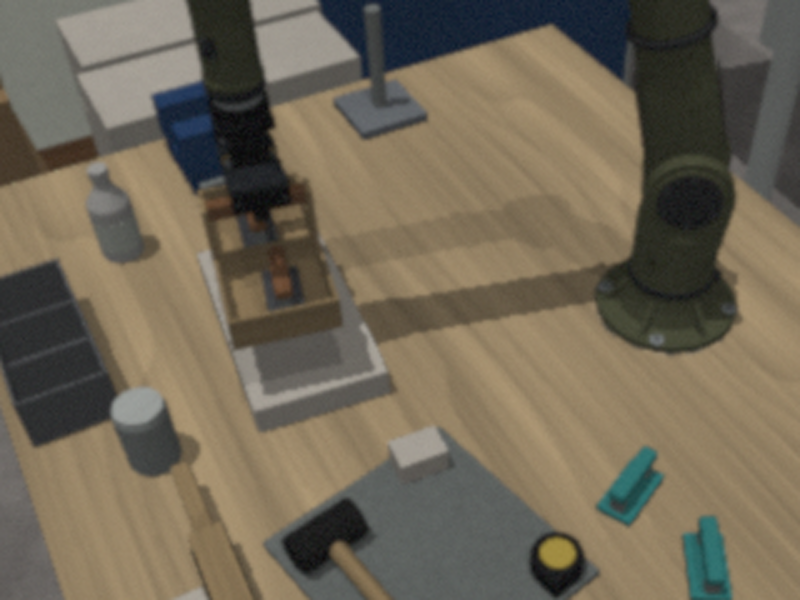

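The tote hangs level about 10 cm over the block, with both rasps in their compartments ((258,225) and (280,280)) and the other things undisturbed.

```bash
python3 -c "
from h import *
print(env.sign_off())"
```

```text
the job is handed in; nothing more can be done
None
```

Done: the rasp was set down and released in the empty compartment, and the tote was handed in held level and still about 10 cm above its block, with both rasps in it (19.6 s on the robot's clock).

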